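# Shut the marked air valve under the sliding cover

### The job

Slide the white cover of the grey air manifold box fully back, away from you (its black ridge is there to push against), then gently push the red handle with the white band clockwise until the valve is fully shut against its stop. Only push: grasp and lift nothing, and leave the blue handle and the things round the box where they are. Finish with the cover back, the red handle shut and the hand clear.

Things in the scene. Friction and masses are not known exactly. Their poses are not given: they have to be found in the camera images.
- box: grey metal air manifold box, fixed, 280 (x) x 252 (y) x 93 mm high. Origin: centre of its underside; x to its back, y to its left. In front an open-topped valve bay, inside x = -132 to -2, y = -118 to 118 mm, floor 12 mm above the bench; front wall 78 mm high, side rails 93 mm. Behind it a closed part, 76 mm high, over which the cover slides; a gauge on the front wall
- cover (a joint): white flat cover over the valve bay: distance slid to the box's back (+x), m; starts 0 (closed) to 0.02; 0.135 fully back at its stop, which bares the bay to box x = -4 mm. It runs in rails, cannot be lifted, takes about 3 N and stays where it is left. Top 84 mm, underside 80 mm above the bench
- cover_push (a point): centre of the upright front face (looks to box -x) of the black ridge on the cover, 94 mm above the bench; at cover = 0 at box x = -100 mm, y = 0. The ridge is 90 mm wide along box y and stands 84 to 104 mm above the bench; behind this face it slopes down over 52 mm
- red_valve: the marked valve, with a red handle with a white band: fixed in the box's bay, at box x = -40, y = +48 or -48 mm. Origin: on the handle's vertical pivot axis, at bench height; axes as the box's. The handle bar is 14 mm wide, reaches 58 mm from the pivot axis and stands 54 to 70 mm above the bench; the brass valve and pipe under it reach 42 mm (the stem 54 mm)
- red_handle (a joint): turn of the red handle, rad: 0 open (handle points to the box's front, -x), 1.571 shut against its stop (handle points to the box's left, +y); it shuts clockwise seen from above. It starts between 0 and 0.25, takes about 0.12 N m (3 N at 40 mm from the pivot) and stays where it is left
- red_tip (a point): point in the red handle near its outer end, 55 mm from the pivot axis, 62 mm above the bench
- blue_valve: the other valve, with a plain blue handle, to be left as it is: fixed in the box's bay, at box x = -40, y = +48 or -48 mm. Origin: on the handle's vertical pivot axis, at bench height; axes as the box's. The handle bar is 14 mm wide, reaches 58 mm from the pivot axis and stands 54 to 70 mm above the bench; the brass valve and pipe under it reach 42 mm (the stem 54 mm)
- blue_handle (a joint): turn of the blue handle, rad, as for the red one; starts between 0 and 0.25
- blue_tip (a point): point in the blue handle near its outer end, 55 mm from the pivot axis, 62 mm above the bench
- flux_bottle: small brown bottle with a white nozzle, 34 mm across, 92 mm tall, standing left of the box; loose bystander. Origin: centre of its underside
- tape_roll: amber tape roll, 58 mm across, 18 mm tall, lying left of the box; loose bystander. Origin: centre of its underside
- screw_dish: grey dish of screws, 58 mm across, 14 mm tall, lying right of the box; loose bystander. Origin: centre of its underside
- heat_sink: black finned heat sink 30x40x18 mm, lying right of the box; loose bystander. Origin: centre of its underside
- spudger: blue flat nylon pry stick 12x151x6 mm, lying in front of the box; loose bystander. Origin: centre of its underside

How it is judged:
On the way, in this order (a step that is already met when the one before it is completed fails the run):
1. the cover is slid fully back (value of joint cover above 0.122 m and value of joint red_handle below 1 rad), for 0.2 s.
2. the red handle is pushed shut (value of joint red_handle above 1.45 rad and value of joint cover above 0.115 m), for 0.2 s.
At the end, for the whole second after the job is handed in: The cover is back by more than 115 mm (122 mm was reached first), the red handle is turned more than 1.45 rad and at rest, the blue handle's end is within 10 mm and every bystander within 20 mm of where it started (all of step 2 and velocity of joint red_handle between -0.05 and 0.05 rad/s and distance of blue_tip from where it was at the start of the episode below 0.01 m and distance of each of flux_bottle, tape_roll, screw_dish, heat_sink, spudger from where it was at the start of the episode below 0.02 m); the robot touches nothing.
It fails at once if the blue handle is moved (its end by more than 10 mm) (distance of blue_tip from where it was at the start of the episode above 0.01 m).
It fails at once if the red valve's handle is pinched or forced (more than 35 N from the fingers) (contact force between the fingers and red_valve above 35 N).
It fails at once if the box or its cover is pinched or forced (more than 35 N from the fingers) (contact force between the fingers and box above 35 N).
It fails at once if a thing round the box is shifted or lifted by more than 20 mm (distance of any of flux_bottle, tape_roll, screw_dish, heat_sink, spudger from where it was at the start of the episode above 0.02 m).
It also fails if it takes over 48 s, if anything falls off the work surface, if the arm or the gripper's body presses on something with over 40 N, if the wrist force passes 120 N, or if a joint passes its speed limit or range.

### The arm

A 6-joint arm with a two-finger parallel gripper is mounted at the origin on a cart in front of the work surface, level with it; the furniture and walls round the work are solid. World frame = base frame: x ahead of the robot, y to its left, z up, the work surface at z = 0. Lengths are in m, angles in rad, forces in N, time in s.
With the tool pointing down it reaches from about 0.35 to 0.775 m from the base axis. Payload 7.3 kg.
Tool frame: the origin (TCP) lies midway between the tips of the shut fingers; the grasp point (between the pads) lies 19 mm behind it (robot.grip_depth is the z of the grasp point in the tool frame, in m); z points along the fingers, y is the line along which they close (so a half turn about z gives the same grasp; the last joint's range is limited). The gripper opens to 92 mm and grips with 3 to 60 N. Pads are 19 mm wide; open, the fingers measure 130 mm over their backs; the gripper's body (75 mm by 190 mm) begins 47 mm behind the grasp point.
Start: joints at [-0.146, 0.342, 1.524, -0, 1.275, -0.146], TCP at [0.525, 0, 0.227] pointing down, gripper open.
Joint ranges: [-2.53, 2.53], [-0.77, 2.02], [0.04, 2.7], [-1, 4.14], [0.28, 2.66], [-3.11, 3.11]. Speed limits (rad/s): [2.57, 2.57, 3.14, 3.14, 3.14, 3.14].

### API

Orientations are given as [roll, pitch, yaw] about the fixed x, y, z axes, in that order (R = Rz(yaw) Ry(pitch) Rx(roll)).
In Python, from cell import robot, viewer gives the robot as it stands.
- The arm moves only by the tool step_arm, never from a script. Its argument "increments" is a list of rows, each an object with "delta_pos": the shift along the tool's x, y, z in cm, a list of three; "dr": the turn, a rotation vector about the tool's x, y, z in degrees, a list of three; "fingers": the closure, from -1 (fully open) to 1 (shut), so that 0 is half open. In form: [{"delta_pos": [tx, ty, tz], "dr": [wx, wy, wz], "fingers": fingers}, ...]. A call has exactly 5 rows; each row is the pose to reach, as a shift and turn from the pose commanded when the call began, along the tool's axes at that moment; what a row does not reach only later rows make up. A row lasts 1/8 s, in which the tool goes at most 62.5 mm and 10.7 degrees, less where a joint would pass 70% of its speed; a pose out of reach is approached as far as the arm can. A call with a gripper value outside its range is refused whole. The fingers move at their own pace and stop on an object; "newtons" is the grip in N (left out, the last holds). Time passes only in rows, so rows that repeat a pose let the fingers close, or fill a call up. It gives the time, the measured TCP pose, the force, the opening and the grip force at its end, in the units of the state.
- robot.observe(): the state, without advancing time (a new reading comes with each control period).
- viewer.read_camera(name): name is "scene" or "side" or "wrist"; returns the picture (480x640x3 uint8, red, green, blue); there is no depth.
- viewer.camera_params(name): a dict with "K" (3x3 intrinsics, pixels), "T" (4x4, takes a point from camera to world coordinates). Camera axes: x right, y down, z forward; pixel columns grow to the right and rows downward; lengths in m; the calibration is good to about 2 mm. The wrist camera is an equidistant fisheye: a pixel r from the principal point sees the ray r / f radians off the axis. A picture is of the moment at which its call begins: read the wrist's pose just before it. camera_params takes no time and is no camera call; for the wrist camera it gives the pose at the moment of the call.
- robot.hand_in(): hands the job in; it is judged then, once.
The state is a dict: "time": time; "qpos": joint angles; "qvel": joint speeds; "joint_efforts": joint torques, N m; "tool_pos": TCP position; "tool_rot": TCP orientation; "contact_force": force on the tool from outside, world axes, zero at the start; "torque": the same for the moment, N m; "opening": finger opening in m; "grip_force": force on a finger pad.
Only numpy, scipy, OpenCV 4.12 (cv2) and the standard library are available. Lean on these libraries where they do the work, as an engineer would, in place of code of your own. Each camera call takes 0.05 s, during which the arm holds its last target. There are 200 camera calls.

## Working session

There is one attempt and no reset: what is moved stays moved. The work goes in short steps, Python scripts to look and compute and a tool call to move; the robot and the scene stay as the last step left them, time stands still between calls to the robot, and variables do not carry over. Pictures are saved under pics/ and viewed, at most 10 in all, crops included, and the job is handed in when it is done.

Besides the shell and the picture viewer there is one more tool, called after "Emit:" as name(argument=value, ...), one argument or row to a line, values as JSON. step_arm: Moves the arm, as the interface text tells. Its arguments: {"type":"object","properties":{"increments":{"type":"array"},"newtons":{"type":"number"}},"required":["increments"]}

```bash
mkdir -p pics; ls
python3 - <<'E'
from cell import robot, viewer
import cv2, numpy as np
for n in ("scene","side","wrist"):
    p=viewer.camera_params(n); im=viewer.read_camera(n)
    cv2.imwrite(f"pics/{n}0.png",im[...,::-1]); print(n,np.round(p["K"],1).tolist(),np.round(p["T"],3).tolist())
s=robot.observe(); print(s["time"],s["tool_pos"],s["tool_rot"],s["opening"])
E
```

```text
pics
scene [[523.0, 0.0, 320.2], [0.0, 523.0, 245.3], [0.0, 0.0, 1.0]] [[0.808, -0.399, 0.433, 0.106], [-0.589, -0.552, 0.591, -0.354], [0.003, -0.732, -0.681, 0.76], [0.0, 0.0, 0.0, 1.0]]
side [[440.0, 0.0, 316.9], [0.0, 440.0, 238.9], [0.0, 0.0, 1.0]] [[-1.0, 0.007, -0.03, 0.566], [0.031, 0.388, -0.921, 1.025], [0.005, -0.922, -0.388, 0.395], [0.0, 0.0, 0.0, 1.0]]
wrist [[371.6, 0.0, 320.2], [0.0, 371.6, 239.3], [0.0, 0.0, 1.0]] [[1.0, 0.001, -0.001, 0.525], [0.001, -0.969, -0.245, 0.065], [-0.001, 0.245, -0.969, 0.384], [0.0, 0.0, 0.0, 1.0]]
0.15 [5.24709928e-01 4.72652280e-05 2.26195338e-01] [-3.14044604e+00 -1.41156178e-04  1.57082907e+00] 0.09166981119920939
```

View pics/scene0.png

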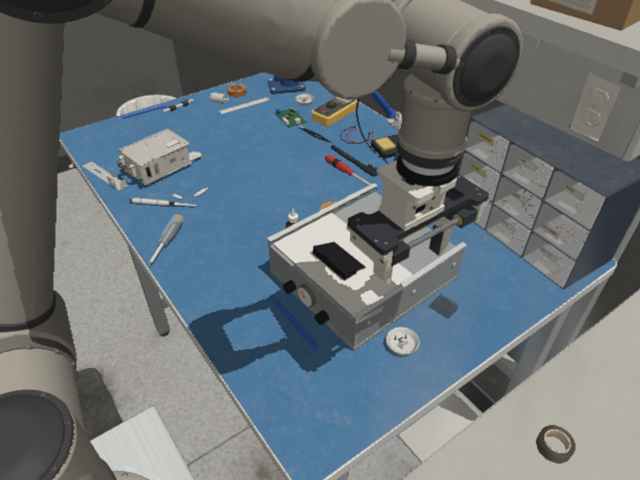

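View pics/wrist0.png

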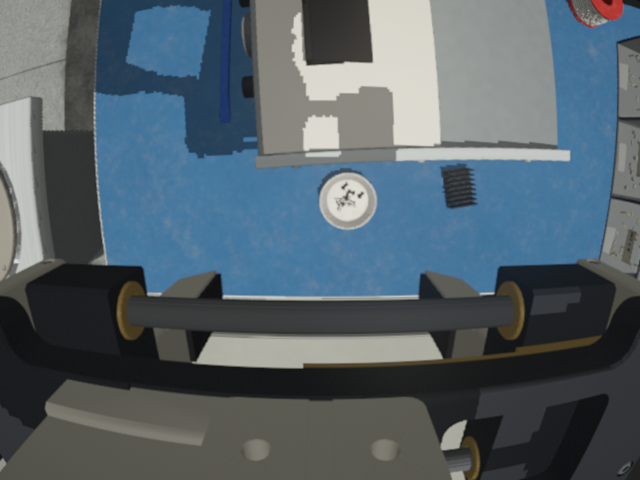

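The scene view shows the box ahead with its cover closed and the black ridge at about (315–363, 240–277). The spudger lies in front at (295,320), the dish right at (403,342) and the bottle left at (293,215). The wrist view shows the right rail from (258,160) to (570,155) and the ridge's right end at (303–371, 62).

```bash
cat > h.py <<'E'
from cell import robot, viewer
import cv2, numpy as np
def cast(p,name,uv,z):
    K,T=p["K"],p["T"]; x=(uv[0]-K[0,2])/K[0,0]; y=(uv[1]-K[1,2])/K[1,1]
    if name=="wrist":
        r=np.hypot(x,y); s=np.sin(r)/max(r,1e-9); d=np.array([x*s,y*s,np.cos(r)])
    else: d=np.array([x,y,1.])
    d=T[:3,:3]@d; o=T[:3,3]; return o+d*(z-o[2])/d[2]
def snap(name,f):
    p=viewer.camera_params(name); im=viewer.read_camera(name); cv2.imwrite(f"pics/{f}.png",im[...,::-1]); return p,im
E
python3 - <<'E'
from h import *
w=viewer.camera_params("wrist"); s=viewer.camera_params("scene"); np.set_printoptions(precision=4,suppress=True)
for n,p,L in (("wrist",w,[("railF",(258,166),.093),("railB",(570,160),.093),("railFi",(257,156),.093),("railBi",(569,150),.093),("ridgeFR",(303,63),.104),("ridgeBR",(371,63),.084),("dish",(348,200),.01)]),
 ("scene",s,[("railLF",(269,240),.093),("railLB",(375,185),.093),("railRB",(463,247),.093),("ridgeFL",(315,244),.104),("ridgeFR",(345,272),.104),("wallFR",(355,342),.0),("bottle",(293,214),.092)])):
    for k,uv,z in L: print(n,k,cast(p,n,uv,z))
im=cv2.imread("pics/scene0.png"); c=im[150:390,220:500]; cv2.imwrite("pics/sc0.png",cv2.resize(c,None,fx=2.8,fy=2.4,interpolation=cv2.INTER_CUBIC))
E
```

```text
wrist railF [0.4756 0.0506 0.093 ]
wrist railB [0.7533 0.0663 0.093 ]
wrist railFi [0.4749 0.0585 0.093 ]
wrist railBi [0.7514 0.0754 0.093 ]
wrist ridgeFR [0.5116 0.1296 0.104 ]
wrist ridgeBR [0.5652 0.135  0.084 ]
wrist dish [0.5528 0.0114 0.01  ]
scene railLF [0.4594 0.2931 0.093 ]
scene railLB [0.7354 0.3087 0.093 ]
scene railRB [0.7423 0.0643 0.093 ]
scene ridgeFL [0.5164 0.2233 0.104 ]
scene ridgeFR [0.5169 0.1342 0.104 ]
scene wallFR [0.4896 0.0646 0.    ]
scene bottle [0.5398 0.3316 0.092 ]
```

View pics/sc0.png

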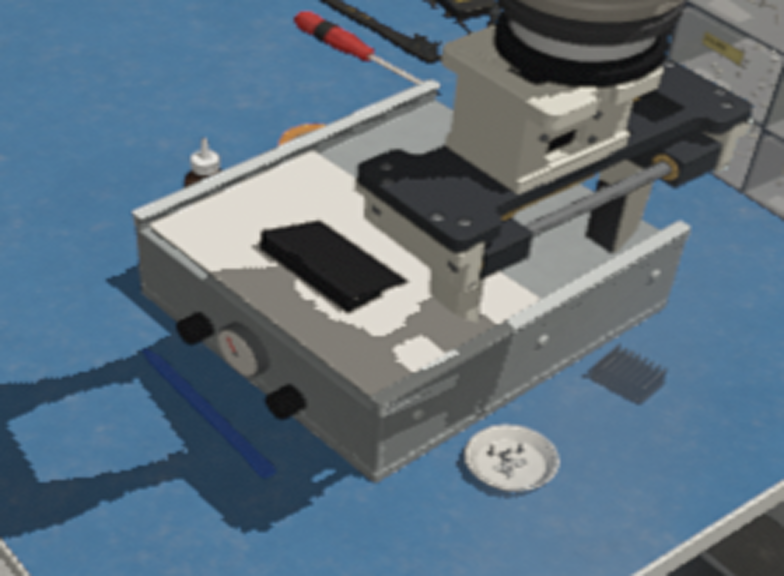

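The crop confirms the ridge and rail edges. The box origin comes out near (0.604, 0.182) with a yaw of about 3.2°, and the ridge face near x = 0.513. The cover is therefore about 9 mm back, which fits the stated range. I'll move the closed fingers to just in front of the ridge.

Emit:
step_arm(
  increments=[
    {"delta_pos":[4.4,-1.4,2.2],"dr":[0,0,-1],"fingers":1},
    {"delta_pos":[8.8,-2.8,4.4],"dr":[0,0,-2],"fingers":1},
    {"delta_pos":[13.2,-4.2,6.6],"dr":[0,0,-3.2],"fingers":1},
    {"delta_pos":[17.5,-5.4,9],"dr":[0,0,-3.2],"fingers":1},
    {"delta_pos":[17.5,-5.4,9],"dr":[0,0,-3.2],"fingers":1},
  ],
  newtons=20,
)

```text
time: 0.78
tool_pos: [0.4687, 0.177, 0.1349]
tool_rot: [-3.137, 0.0, 1.631]
contact_force: [0.3, -0.8, 0.1]
opening: 0.0465
grip_force: 0.0
```

Run:
```python
from h import *
s=robot.observe(); print(s["time"],s["tool_pos"],s["tool_rot"],s["opening"],s["contact_force"])
snap("wrist","w1"); snap("scene","s1"); p,im=snap("side","d1")
```

```text
0.775 [0.46868128 0.17703754 0.13488084] [-3.13713480e+00  3.26647565e-04  1.63070574e+00] 0.04649817772581479 [ 0.29558807 -0.8402044   0.14650246]
```

View pics/d1.png

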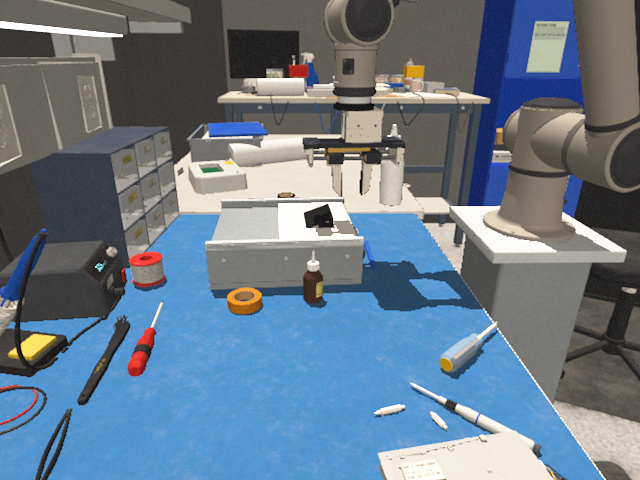

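The side view shows the hand in front of the ridge, with the fingers still closing at about (350,175). I'll let them shut, then descend.

Emit:
step_arm(
  increments=[
    {"delta_pos":[0,0,0],"dr":[0,0,0],"fingers":1},
    {"delta_pos":[0,0,0.5],"dr":[0,0,0],"fingers":1},
    {"delta_pos":[0,0,1.5],"dr":[0,0,0],"fingers":1},
    {"delta_pos":[0,0,2.5],"dr":[0,0,0],"fingers":1},
    {"delta_pos":[0,0,3.3],"dr":[0,0,0],"fingers":1},
  ],
)

```text
time: 1.55
tool_pos: [0.4707, 0.1749, 0.1027]
tool_rot: [-3.141, 0.0, 1.627]
contact_force: [-0.4, 0.5, -0.3]
opening: 0.0006
grip_force: 0.0
```

Run:
```python
from h import *
s=robot.observe(); print(s["time"],s["tool_pos"],s["tool_rot"],s["opening"],s["contact_force"])
p,im=snap("wrist","w2")
```

```text
1.55 [0.47071071 0.17488453 0.10272834] [-3.14067773e+00  1.65932187e-04  1.62655018e+00] 0.0005699956490035122 [-0.40822556  0.47050747 -0.3454929 ]
```

View pics/w2.png

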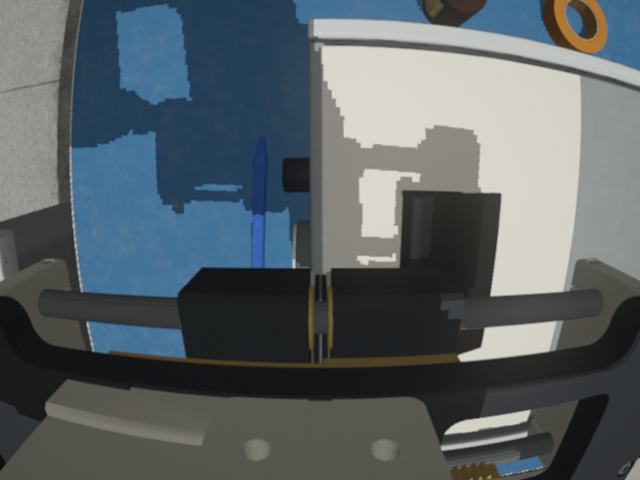

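The wrist view shows the left rail's front end at (310,20), the ridge's left end at (402–500, 193), and the shut fingers just above the front wall at (320,320).

Run:
```python
from h import *
np.set_printoptions(precision=4,suppress=True)
w=viewer.camera_params("wrist")
for k,uv,z in [("railLFo",(310,19),.093),("railLFi",(315,43),.093),("railLo2",(560,45),.093),("wallfront@150",(309,150),.078),("ridgeTopFL",(402,191),.104),("ridgeF",(402,255),.104),("ridgeBL",(500,194),.084),("bottle",(455,5),.05),("tape",(580,18),.018)]: print(k,cast(w,"wrist",uv,z))
```

```text
railLFo [0.4584 0.2991 0.093 ]
railLFi [0.4614 0.2873 0.093 ]
railLo2 [0.5872 0.3083 0.093 ]
wallfront@150 [0.461  0.2378 0.078 ]
ridgeTopFL [0.5024 0.2234 0.104 ]
ridgeF [0.5054 0.195  0.104 ]
ridgeBL [0.5601 0.2244 0.084 ]
bottle [0.5414 0.3349 0.05  ]
tape [0.6636 0.3692 0.018 ]
```

Emit:
step_arm(
  increments=[
    {"delta_pos":[0,0,0.7],"dr":[0,0,0],"fingers":1},
    {"delta_pos":[0,0,1.3],"dr":[0,0,0],"fingers":1},
    {"delta_pos":[0,0.5,1.3],"dr":[0,0,0],"fingers":1},
    {"delta_pos":[0,1.2,1.3],"dr":[0,0,0],"fingers":1},
    {"delta_pos":[0,2,1.3],"dr":[0,0,0],"fingers":1},
  ],
)

```text
time: 2.22
tool_pos: [0.4919, 0.1762, 0.091]
tool_rot: [3.141, -0.0, 1.627]
contact_force: [0.2, -0.2, -0.2]
opening: 0.0003
grip_force: 0.0
```

Emit:
step_arm(
  increments=[
    {"delta_pos":[0,1.5,0],"dr":[0,0,0],"fingers":1},
    {"delta_pos":[0,3.5,0],"dr":[0,0,0],"fingers":1},
    {"delta_pos":[0,6,0],"dr":[0,0,0],"fingers":1},
    {"delta_pos":[0,8.3,0],"dr":[0,0,0],"fingers":1},
    {"delta_pos":[0,10.3,0],"dr":[0,0,0],"fingers":1},
  ],
)

```text
time: 2.85
tool_pos: [0.5941, 0.1823, 0.0909]
tool_rot: [-3.14, -0.001, 1.627]
contact_force: [-5.1, 1.7, 4.0]
opening: 0.0007
grip_force: 2.7
```

Run:
```python
from h import *
s=robot.observe(); print(s["time"],s["tool_pos"],s["contact_force"])
p,im=snap("wrist","w3")
```

```text
2.85 [0.59405725 0.18234045 0.09089056] [-5.10359976  1.67524142  3.97468823]
```

View pics/w3.png

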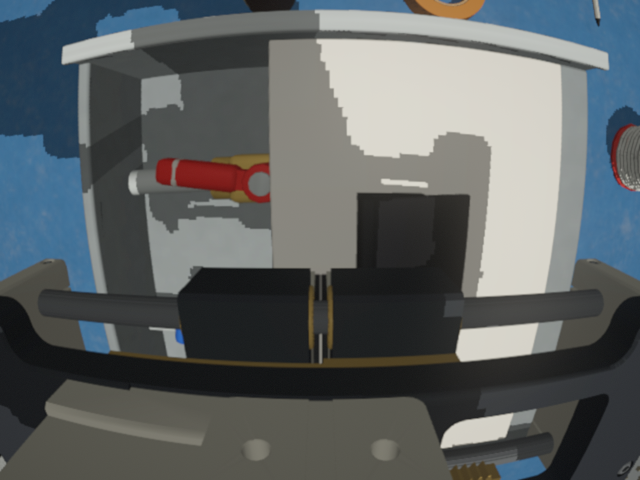

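Red is the left valve: pivot at (258,183), tip at (160,172). The cover edge sits at column 271. I'll work out how far is left to push.

```bash
cat >> h.py <<'E'
O=np.array([.6048,.1815]); A=.056
R=np.array([[np.cos(A),-np.sin(A)],[np.sin(A),np.cos(A)]])
def box(P): return R.T@(np.asarray(P)[:2]-O)
E
python3 - <<'E'
from h import *
np.set_printoptions(precision=4,suppress=True)
w=viewer.camera_params("wrist")
for k,uv,z in [("edge",(270,120),.084),("edge",(272,220),.084),("ridge",(358,230),.084),("railFLo",(64,47),.093),("railBLo",(608,54),.093),("tip",(160,172),.07),("pivot",(258,183),.07),("bandL",(175,160),.07),("bandR",(175,184),.07),("tcp",(320,340),.09)]:
    P=cast(w,"wrist",uv,z); print(k,P,box(P))
print(box(robot.observe()["tool_pos"]))
E
```

```text
edge [0.5702 0.258  0.084 ] [-0.0302  0.0783]
edge [0.5729 0.2129 0.084 ] [-0.03    0.0332]
ridge [0.6124 0.2104 0.084 ] [0.0092 0.0285]
railFLo [0.4625 0.2987 0.093 ] [-0.1355  0.125 ]
railBLo [0.7407 0.3162 0.093 ] [0.1433 0.1269]
tip [0.5119 0.2324 0.07  ] [-0.0899  0.0561]
pivot [0.5638 0.2281 0.07  ] [-0.0383  0.0488]
bandL [0.5203 0.2386 0.07  ] [-0.0811  0.0617]
bandR [0.5204 0.2264 0.07  ] [-0.0818  0.0495]
tcp [0.598  0.1561 0.09  ] [-0.0082 -0.025 ]
[-0.008   0.0011]
```

Emit:
step_arm(
  increments=[
    {"delta_pos":[0,0.8,0],"dr":[0,0,0],"fingers":1},
    {"delta_pos":[0,1.4,0],"dr":[0,0,0],"fingers":1},
    {"delta_pos":[0,1.8,0],"dr":[0,0,0],"fingers":1},
    {"delta_pos":[0,2.1,0],"dr":[0,0,0],"fingers":1},
    {"delta_pos":[0,2.3,0],"dr":[0,0,0],"fingers":1},
  ],
)

```text
time: 3.52
tool_pos: [0.6167, 0.1832, 0.0907]
tool_rot: [-3.141, 0.0, 1.627]
contact_force: [-3.2, 0.9, 1.3]
opening: 0.0005
grip_force: 1.6
```

Run:
```python
from h import *
np.set_printoptions(precision=4,suppress=True)
s=robot.observe(); print(s["time"],s["tool_pos"],s["contact_force"],box(s["tool_pos"]))
p,im=snap("wrist","w4")
g=cv2.cvtColor(im,cv2.COLOR_RGB2GRAY).astype(int)
for r in (100,120,220): 
    print(r,im[r,270:320,:].mean(1).astype(int).tolist())
```

```text
3.525 [0.6167 0.1832 0.0907] [-3.1538  0.8711  1.2943] [0.012 0.001]
100 [125, 131, 132, 132, 132, 131, 132, 132, 132, 132, 132, 133, 132, 132, 132, 132, 132, 132, 133, 133, 133, 132, 133, 133, 133, 133, 133, 133, 133, 133, 134, 133, 133, 133, 134, 134, 134, 134, 134, 134, 134, 134, 134, 134, 134, 134, 135, 135, 134, 135]
120 [121, 131, 132, 132, 132, 132, 132, 131, 132, 132, 132, 132, 132, 132, 132, 132, 133, 132, 132, 132, 132, 132, 133, 132, 133, 133, 133, 133, 132, 132, 133, 133, 133, 133, 133, 133, 133, 134, 134, 134, 134, 133, 134, 133, 134, 134, 134, 134, 135, 134]
220 [86, 99, 119, 129, 132, 132, 132, 132, 132, 132, 132, 132, 132, 132, 132, 132, 132, 132, 132, 132, 132, 132, 132, 132, 132, 132, 132, 132, 132, 132, 133, 132, 132, 132, 132, 132, 132, 131, 132, 132, 132, 132, 131, 132, 132, 132, 132, 132, 132, 132]
```

Emit:
step_arm(
  increments=[
    {"delta_pos":[0,0.1,0],"dr":[0,0,0],"fingers":1},
    {"delta_pos":[0,0.15,0],"dr":[0,0,0],"fingers":1},
    {"delta_pos":[0,0.2,0],"dr":[0,0,0],"fingers":1},
    {"delta_pos":[0,0.25,0],"dr":[0,0,0],"fingers":1},
    {"delta_pos":[0,0.3,0],"dr":[0,0,0],"fingers":1},
  ],
)

```text
time: 4.2
tool_pos: [0.6198, 0.1833, 0.0907]
tool_rot: [-3.142, -0.0, 1.627]
contact_force: [-3.3, 0.6, 1.2]
opening: 0.0003
grip_force: 1.5
```

Emit:
step_arm(
  increments=[
    {"delta_pos":[0,0.05,0],"dr":[0,0,0],"fingers":1},
    {"delta_pos":[0,0.1,0],"dr":[0,0,0],"fingers":1},
    {"delta_pos":[0,0.15,0],"dr":[0,0,0],"fingers":1},
    {"delta_pos":[0,0.2,0],"dr":[0,0,0],"fingers":1},
    {"delta_pos":[0,0.2,0],"dr":[0,0,0],"fingers":1},
  ],
)

```text
time: 4.82
tool_pos: [0.6219, 0.1835, 0.0907]
tool_rot: [3.141, 0.0, 1.627]
contact_force: [-2.5, 0.4, -0.0]
opening: 0.0004
grip_force: 1.4
```

Emit:
step_arm(
  increments=[
    {"delta_pos":[0,0.1,0],"dr":[0,0,0],"fingers":1},
    {"delta_pos":[0,0.15,0],"dr":[0,0,0],"fingers":1},
    {"delta_pos":[0,0.2,0],"dr":[0,0,0],"fingers":1},
    {"delta_pos":[0,0.25,0],"dr":[0,0,0],"fingers":1},
    {"delta_pos":[0,0.25,0],"dr":[0,0,0],"fingers":1},
  ],
)

```text
time: 5.45
tool_pos: [0.6238, 0.1836, 0.0907]
tool_rot: [-3.141, 0.0, 1.627]
contact_force: [-4.7, 1.2, 1.3]
opening: 0.0003
grip_force: 2.6
```

Emit:
step_arm(
  increments=[
    {"delta_pos":[0,-0.7,0],"dr":[0,0,0],"fingers":1},
    {"delta_pos":[0,-2,-1],"dr":[0,0,0],"fingers":1},
    {"delta_pos":[1,-5,-2],"dr":[0,0,0],"fingers":1},
    {"delta_pos":[2.4,-8,-2],"dr":[0,0,0],"fingers":1},
    {"delta_pos":[2.4,-9.9,-2],"dr":[0,0,0],"fingers":1},
  ],
)

```text
time: 6.08
tool_pos: [0.5227, 0.2027, 0.112]
tool_rot: [3.14, -0.0, 1.628]
contact_force: [0.3, -0.1, 0.1]
opening: 0.0002
grip_force: 0.0
```

Run:
```python
from h import *
np.set_printoptions(precision=4,suppress=True)
s=robot.observe(); print(s["time"],s["tool_pos"],s["contact_force"],box(s["tool_pos"]))
p,im=snap("wrist","w5")
```

```text
6.075 [0.5227 0.2027 0.112 ] [ 0.258  -0.0822  0.13  ] [-0.0808  0.0257]
```

View pics/w5.png

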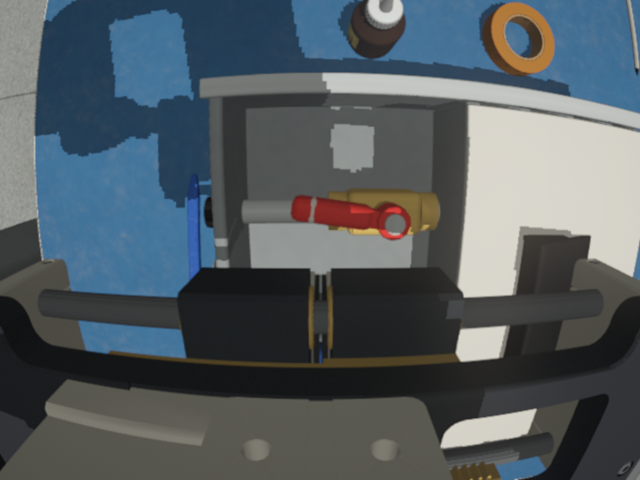

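The bay is now bared: cover edge at column 468, red pivot at (393,223), handle end at (295,207).

```bash
sed -i 's/\.6048,\.1815/.6066,.182/' h.py
python3 - <<'E'
from h import *
np.set_printoptions(precision=4,suppress=True)
w=viewer.camera_params("wrist"); im=cv2.imread("pics/w5.png")
h=cv2.cvtColor(im,cv2.COLOR_BGR2HSV); m=((h[...,0]<6)|(h[...,0]>174))&(h[...,1]>150)&(h[...,2]>70); m[:, :270]=0; m[300:]=0
ys,xs=np.nonzero(m&(np.arange(640)<420)[None]&(np.arange(480)>180)[:,None]); print(xs.min(),xs.max(),ys.min(),ys.max())
for k,uv,z in [("edge",(468,150),.084),("railFLo",(201,88),.093),("tipmid",(293,208),.066),("pivot",(393,222),.07),("band up",(312,197),.068),("band lo",(312,221),.068),("right low edge end",(293,219),.066)]:
    P=cast(w,"wrist",uv,z); print(k,P,box(P))
E
```

```text
292 409 196 238
edge [0.5938 0.2725 0.084 ] [-0.0077  0.0911]
railFLo [0.4573 0.2945 0.093 ] [-0.1428  0.1207]
tipmid [0.5036 0.2325 0.066 ] [-0.1     0.0562]
pivot [0.5595 0.2287 0.07  ] [-0.0444  0.0493]
band up [0.5139 0.2395 0.068 ] [-0.0893  0.0626]
band lo [0.5146 0.2261 0.068 ] [-0.0894  0.0492]
right low edge end [0.5039 0.2263 0.066 ] [-0.1001  0.05  ]
```

Emit:
step_arm(
  increments=[
    {"delta_pos":[0,0,1.2],"dr":[0,0,0],"fingers":1},
    {"delta_pos":[0,0,2.6],"dr":[0,0,0],"fingers":1},
    {"delta_pos":[0,0,4],"dr":[0,0,0],"fingers":1},
    {"delta_pos":[0,0,5],"dr":[0,0,0],"fingers":1},
    {"delta_pos":[0,0,5.4],"dr":[0,0,0],"fingers":1},
  ],
)

```text
time: 6.75
tool_pos: [0.5238, 0.2018, 0.0555]
tool_rot: [-3.14, 0.0, 1.626]
contact_force: [-0.5, -0.5, 0.2]
opening: 0.0005
grip_force: 0.0
```

Emit:
step_arm(
  increments=[
    {"delta_pos":[0.5,-0.2,0],"dr":[0,0,0],"fingers":1},
    {"delta_pos":[1,-0.4,0],"dr":[0,0,0],"fingers":1},
    {"delta_pos":[1.5,-0.6,0],"dr":[0,0,0],"fingers":1},
    {"delta_pos":[2.2,-0.8,0],"dr":[0,0,0],"fingers":1},
    {"delta_pos":[2.8,-0.8,0],"dr":[0,0,0],"fingers":1},
  ],
)

```text
time: 7.38
tool_pos: [0.5148, 0.2295, 0.0573]
tool_rot: [3.141, 0.001, 1.627]
contact_force: [0.8, -4.5, 2.3]
opening: 0.0006
grip_force: 2.1
```

Emit:
step_arm(
  increments=[
    {"delta_pos":[0.6,0,0],"dr":[0,0,0],"fingers":1},
    {"delta_pos":[1.3,0.2,0],"dr":[0,0,0],"fingers":1},
    {"delta_pos":[2,0.45,0],"dr":[0,0,0],"fingers":1},
    {"delta_pos":[2.45,0.75,0],"dr":[0,0,0],"fingers":1},
    {"delta_pos":[2.85,1.05,0],"dr":[0,0,0],"fingers":1},
  ],
)

```text
time: 8.0
tool_pos: [0.5234, 0.259, 0.0566]
tool_rot: [-3.141, 0.0, 1.627]
contact_force: [-1.2, -3.5, 2.7]
opening: 0.0003
grip_force: 1.8
```

Run:
```python
from h import *
np.set_printoptions(precision=4,suppress=True)
s=robot.observe(); print(s["time"],s["tool_pos"],s["contact_force"],box(s["tool_pos"]))
p,im=snap("wrist","w6")
```

```text
8.0 [0.5234 0.259  0.0566] [-1.2294 -3.5109  2.7077] [-0.0788  0.0815]
```

View pics/w6.png

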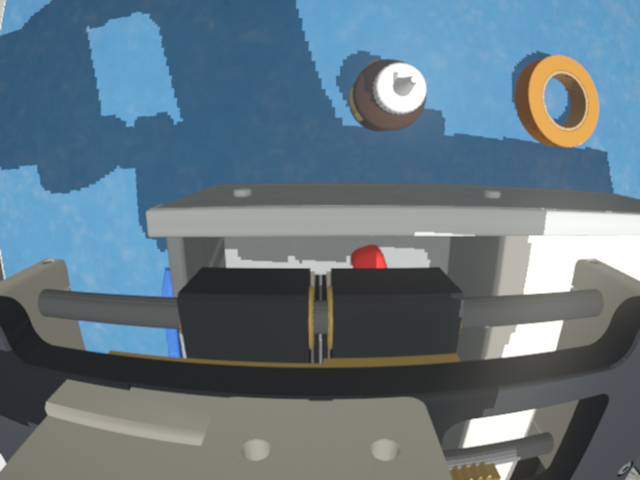

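The handle's tip shows at (368,250), just behind the fingers and turning as planned. I'll finish the arc in fine steps.

Emit:
step_arm(
  increments=[
    {"delta_pos":[0.25,0.3,0],"dr":[0,0,0],"fingers":1},
    {"delta_pos":[0.5,0.6,0],"dr":[0,0,0],"fingers":1},
    {"delta_pos":[0.6,0.8,0],"dr":[0,0,0],"fingers":1},
    {"delta_pos":[0.7,0.95,0],"dr":[0,0,0],"fingers":1},
    {"delta_pos":[0.7,1.05,0],"dr":[0,0,0],"fingers":1},
  ],
)

```text
time: 8.68
tool_pos: [0.5335, 0.2663, 0.0567]
tool_rot: [-3.141, -0.0, 1.627]
contact_force: [-1.8, -1.5, 1.8]
opening: 0.0005
grip_force: 1.6
```

Emit:
step_arm(
  increments=[
    {"delta_pos":[0,0.05,0],"dr":[0,0,0],"fingers":1},
    {"delta_pos":[0,0.1,0],"dr":[0,0,0],"fingers":1},
    {"delta_pos":[0,0.15,0],"dr":[0,0,0],"fingers":1},
    {"delta_pos":[0,0.2,0],"dr":[0,0,0],"fingers":1},
    {"delta_pos":[0,0.2,0],"dr":[0,0,0],"fingers":1},
  ],
)

```text
time: 9.3
tool_pos: [0.5354, 0.2665, 0.0566]
tool_rot: [-3.142, -0.0, 1.627]
contact_force: [-1.7, 1.9, 0.7]
opening: 0.0005
grip_force: 1.4
```

Emit:
step_arm(
  increments=[
    {"delta_pos":[0,0.05,0],"dr":[0,0,0],"fingers":1},
    {"delta_pos":[0,0.1,0],"dr":[0,0,0],"fingers":1},
    {"delta_pos":[0,0.15,0],"dr":[0,0,0],"fingers":1},
    {"delta_pos":[0,0.2,0],"dr":[0,0,0],"fingers":1},
    {"delta_pos":[0,0.2,0],"dr":[0,0,0],"fingers":1},
  ],
)

```text
time: 9.93
tool_pos: [0.5367, 0.2666, 0.0566]
tool_rot: [-3.14, -0.0, 1.627]
contact_force: [-5.6, 2.5, 2.5]
opening: 0.0003
grip_force: 2.9
```

Emit:
step_arm(
  increments=[
    {"delta_pos":[0,0.05,0],"dr":[0,0,0],"fingers":1},
    {"delta_pos":[0,0.1,0],"dr":[0,0,0],"fingers":1},
    {"delta_pos":[0,0.15,0],"dr":[0,0,0],"fingers":1},
    {"delta_pos":[0,0.2,0],"dr":[0,0,0],"fingers":1},
    {"delta_pos":[0,0.2,0],"dr":[0,0,0],"fingers":1},
  ],
)

```text
time: 10.55
tool_pos: [0.5369, 0.2666, 0.0565]
tool_rot: [-3.136, 0.0, 1.627]
contact_force: [-10.9, 2.2, 6.6]
opening: 0.0005
grip_force: 5.9
```

The force rose to 11 N with no further travel, so the handle is against its stop. I'll back off, rise clear and check.

Emit:
step_arm(
  increments=[
    {"delta_pos":[0,-0.6,0],"dr":[0,0,0],"fingers":1},
    {"delta_pos":[-0.3,-1.5,0],"dr":[0,0,0],"fingers":1},
    {"delta_pos":[-0.5,-1.8,-2.5],"dr":[0,0,0],"fingers":1},
    {"delta_pos":[-1.5,-1.8,-7],"dr":[0,0,0],"fingers":1},
    {"delta_pos":[-4,-1.8,-11],"dr":[0,0,0],"fingers":1},
  ],
)

```text
time: 11.18
tool_pos: [0.524, 0.2254, 0.1682]
tool_rot: [3.14, 0.0, 1.628]
contact_force: [0.6, -0.2, 0.2]
opening: 0.0003
grip_force: 0.0
```

Emit:
step_arm(
  increments=[
    {"delta_pos":[-3,0,-2],"dr":[0,0,0],"fingers":1},
    {"delta_pos":[-6,0,-4],"dr":[0,0,0],"fingers":1},
    {"delta_pos":[-6,0,-4],"dr":[0,0,0],"fingers":1},
    {"delta_pos":[-6,0,-4],"dr":[0,0,0],"fingers":1},
    {"delta_pos":[-6,0,-4],"dr":[0,0,0],"fingers":1},
  ],
)

```text
time: 11.8
tool_pos: [0.5267, 0.1663, 0.2059]
tool_rot: [-3.14, 0.0, 1.628]
contact_force: [0.9, 0.1, 1.0]
opening: 0.0007
grip_force: 0.0
```

Run:
```python
from h import *
s=robot.observe(); print(s["time"],s["tool_pos"],s["contact_force"])
p,im=snap("wrist","w7")
```

```text
11.8 [0.52665362 0.16628932 0.20586333] [0.88214337 0.06450126 0.95089642]
```

View pics/w7.png

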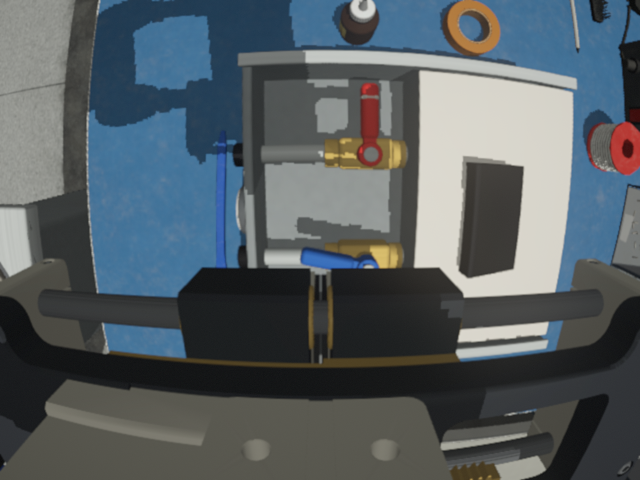

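The red handle now runs from its pivot at (370,155) to its tip at (370,90), square to the box's left, so it is shut. The blue handle at (335,260) and the bystanders are undisturbed. The cover is fully back, with its edge at column 417, and the hand is clear.

```bash
python3 -c "
from cell import robot
print(robot.hand_in())"
```

```text
the job is handed in; nothing more can be done
None
```

The cover is fully back, the red handle is shut against its stop and the hand is clear; I handed the job in at about 12 s, and the hand-in gave no verdict.

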